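# Put away two parts, draw the sagging bolt and hold the guard gate open

## Task

The piston is to come out of the guard cage and be set down where a spark plug and a bearing now lie on the bench. First put those two away: lay the spark plug in the square tray and the bearing in the round dish. Then take the bolt on the gate by its handle, lift its sagging nose over the bent-up lip of the keeper while you draw it back (do not force it against the keeper), and pull the sprung gate about half open (45 degrees) by that handle. The program ends while you still grip the handle and hold the gate there for a mate to reach in, the bolt drawn; leave the other things on the bench where they are.

Things in the scene. Friction and masses are not known exactly. Their poses are not given: they have to be found in the camera images.
- plug_mid (a point): spark plug lying on the bench: 71 mm long along its own y, 20 mm wide, 18 mm high, grasp across its middle; this point is its centre, half-way up, 9 mm above its underside
- bearing_mid (a point): ball bearing lying flat: ring 47 mm across, 14 mm high; this point is its centre, half-way up
- plug_tray_floor (a point): square steel tray held to the bench by its magnet, 106 mm along its own x and y, walls 3 mm thick, rim 28 mm above the bench; this point is the centre of its inner floor, 3 mm above the bench. The plug goes here
- round_dish_floor (a point): round steel dish held to the bench by its magnet, flat inner floor 96 mm across, sides flaring to a rim 116 mm across 28 mm above the bench; this point is the centre of its inner floor, 4 mm above the bench. The bearing goes here
- cage_front (a point): wire-mesh guard cage fixed to the bench, 220 mm wide, 120 deep, 165 high, a piston inside; this point lies at bench height under the middle of its front face; its x points level into the cage, its y level along the front towards the gate's hinge (left as the robot sees it), z up
- gate_hinge (a point): point on the gate's upright hinge line at the left end of the cage's front face, 134 mm above the bench, turning with the gate. Its x points square to the gate into the cage, its y along the gate from latch edge to hinge, z up. The gate is a mesh panel 173 mm wide, its top 155 mm above the bench
- gate (a joint): gate angle in rad: 0 shut, grows as the gate swings out of the cage towards the robot (turning clockwise seen from above), stops at 1.4. A hinge spring always pulls it shut: about 2 N at the bolt handle when shut, 6 N at 45 degrees; let go, it swings shut
- bolt_lift (a joint): how far the bolt is raised about its rear guide, rad: 0 sagging at rest (nose 3.4 degrees low), stops at 0.10. The handle is 98 mm from that pivot with the bolt home: 0.10 is 10 mm of lift there. The nose clears the lip beyond about 0.05 (5 mm at the handle): lift the handle 8 mm and keep it up during the draw. It weighs about 0.3 kg and sags again when let go
- bolt (a joint): how far the bolt is drawn, in m: 0 home in the keeper, grows as it slides along the gate towards the hinge, stops at 0.034. Its nose is out of the keeper and the gate free from about 0.026. It slides with about 1.5 N of friction
- handle_grip (a point): grip point on the bolt's handle, a level round steel stem 10 mm thick standing out square from the gate (-x of gate_hinge); on its axis, 45 mm before the gate's face, 18 mm short of the centre of its 17 mm ball end, 134 mm above the bench at rest. Pinch from above, fingers to either side along the gate. Guides reach 28 mm, keeper 35 mm from the face; cage roof 31 mm above
- bolt_handle: the bolt's handle (stem and ball) itself; its origin is where the stem meets the bolt's axis, 29 mm behind handle_grip
- bolt_nose: the bolt's button nose, 24 mm across and 16 mm long, on an 8 mm neck; its back shoulder hooks behind the keeper's lip while the bolt sags. The body's origin is on the bolt's axis at the rear guide, 162 mm from the nose's middle
- keeper: keeper on the right-hand cage post: an open-topped steel bracket with a floor, a front wall 35 mm before the cage's face that keeps the gate shut while the nose is behind it, and on the gate's side a lip bent up 9.5 mm above the floor. The body's origin is that of cage_front
- big_bolt: bystander: M16 bolt with a nut on it, standing on its head, 27x27x64 mm; not to be moved; origin under its middle
- tape_roll: bystander: roll of black tape lying flat, 53 mm across, 19 mm high; not to be moved; origin under its middle
- tape_measure: bystander: pocket tape measure, 35x72x64 mm; not to be moved; origin under its middle
- spanner_13: bystander: combination spanner, 175 mm long; not to be moved; origin under its middle
- marker: bystander: marker pen, 124 mm long; not to be moved; origin under its middle
- con_rod: bystander: connecting rod, 166 mm long, beside the vice; not to be moved; origin under its middle

How it is judged:
By the outcome, as a careful person would: the job done as asked, in the order asked, and still so for the second after the job is handed in, while the arm keeps its last pose, push and grip.
It also fails if it takes over 67 s, if anything falls off the work surface, if the arm or the gripper's body presses on something with over 40 N, if the wrist force passes 120 N, or if a joint passes its speed limit or range.

## Robot

A 7-joint arm with a two-finger parallel gripper is mounted at the origin on a cart in front of the work surface, level with it; the furniture and walls round the work are solid. World frame = base frame: x ahead of the robot, y to its left, z up, the work surface at z = 0. Lengths are in m, angles in rad, forces in N, time in s.
With the tool pointing down it reaches from about 0.4 to 0.9 m from the base axis. Payload 5.5 kg.
Tool frame: the origin (TCP) lies midway between the tips of the shut fingers; the grasp point (between the pads) lies 19 mm behind it; z points along the fingers, y is the direction in which the jaws open and shut (so a half turn about z gives the same grasp; the last joint's range is limited). The gripper opens to 92 mm and grips with 3 to 60 N. Pads are 19 mm wide; open, the fingers measure 130 mm over their backs; the gripper's body (75 mm by 190 mm) begins 47 mm behind the grasp point.
Start: joints at [1.408, 0.501, -0.427, 1.55, 0.221, 1.138, -0.21], TCP at [0.269, -0.592, 0.227] pointing down, gripper open.
Joint ranges: [-2.88, 2.88], [-0.31, 2.03], [-1.54, 1.56], [0.2, 2.42], [-1.41, 4.55], [0.19, 2.02], [-2.57, 2.57]. Speed limits (rad/s): [2.57, 2.57, 3.14, 3.14, 3.14, 3.14, 3.14].

## Interface

Orientations are given as a unit quaternion [x, y, z, w].
In Python, from rig import state, grab_frame, close_job gives the robot as it stands.
- The arm moves only by the tool move_arm, never from a script. Its argument "deltas" is a list of rows, each a list of 3 entries, a list of its own where there are three numbers: the shift along the world's x, y, z in m, then the turn about the world's z in degrees, then the opening, from 0 (shut) to 1 (fully open). A call has 1 to 8 rows; each row is the pose to reach, as a shift and turn from the pose measured when the call began; what a row does not reach only later rows make up. A row lasts 1/12 s, in which the tool goes at most 41.7 mm and 7.16 degrees, less where a joint would pass 70% of its speed; a pose out of reach is approached as far as the arm can. A call with a gripper value outside its range is refused whole. The fingers move at their own pace and stop on an object; the grip force is fixed at half the most. Time passes only in rows, so rows that repeat a pose let the fingers close. It gives the time, the measured TCP pose, the force and the opening at its end, in the units of the state.
- state(): the state, without advancing time (a new reading comes with each control period).
- grab_frame(name): name is "scene" or "top" or "wrist"; returns a dict with "frame" (480x640x3 uint8, blue, green, red), "z_map" (480x640 float32, m along the optical axis (not along the pixel's ray), 0 where there is no reading), "camera_matrix" (3x3 intrinsics, pixels), "view" (4x4, takes a point from world to camera coordinates). Camera axes: x right, y up, looking along -z (the intrinsics and any distortion apply to the point x, -y, -z); pixel columns grow to the right and rows downward; lengths in m; the calibration is good to about 2 mm. A picture is of the moment at which its call begins.
- close_job(): hands the job in, once; it reports no verdict.
The state is a dict: "time": time; "joint_pos": joint angles; "joint_velocities": joint speeds; "tau": joint torques, N m; "ee_pos": TCP position; "ee_rot": TCP orientation; "wrist_force": force on the tool from outside, world axes, zero at the start; "moment": the same for the moment, N m; "finger_gap": opening from 0.0 (shut) to 1.0 (fully open).
Only numpy, scipy, OpenCV 4.12 (cv2) and the standard library are available. Lean on these libraries where they do the work, as an engineer would, in place of code of your own. Each camera call takes 0.05 s, during which the arm holds its last target. There are 200 camera calls.

## Working session

There is one attempt and no reset: what is moved stays moved. The work goes in short steps, Python scripts to look and compute and a tool call to move; the robot and the scene stay as the last step left them, time stands still between calls to the robot, and variables do not carry over. Pictures are saved under pics/ and viewed, about 8 in all and at most 12, crops included, and the job is handed in when it is done.

Besides the shell and the picture viewer there is one more tool, called after "Emit:" by a JSON object that holds its "fn" and its "kwargs". move_arm: Moves the arm, as the interface text tells. Its arguments: {"type":"object","properties":{"deltas":{"type":"array","items":{"type":"array"}}},"required":["deltas"]}

```bash
ls; mkdir -p pics
cat > h.py <<'E'
import numpy as np, cv2
from rig import state, grab_frame, close_job
def save(name):
    f=grab_frame(name); np.savez(f'pics/{name}.npz',**f); return f
def load(name): return dict(np.load(f'pics/{name}.npz'))
def px2w(f,u,v,d=None,z=None):
    K=f['camera_matrix'];V=f['view'];R=V[:3,:3];t=V[:3,3]
    r=np.array([(u-K[0,2])/K[0,0],-(v-K[1,2])/K[1,1],-1.0])
    c=-R.T@t; w=R.T@r
    if z is not None: s=(z-c[2])/w[2]
    else: s=f['z_map'][int(v),int(u)] if d is None else d
    return c+s*w
def w2px(f,p):
    c=f['view'][:3,:3]@np.array(p)+f['view'][:3,3]; q=f['camera_matrix']@[c[0],-c[1],-c[2]]; return q[:2]/q[2]
def cloud(f):
    v,u=np.mgrid[:480,:640];K=f['camera_matrix'];V=f['view'];d=f['z_map'].astype(float)
    P=np.stack([(u-K[0,2])/K[0,0]*d,-(v-K[1,2])/K[1,1]*d,-d],-1)
    return (P-V[:3,3])@V[:3,:3]
E
python3 - <<'E'
from h import *
for n in ['top','scene']:
    f=save(n); cv2.imwrite(f'pics/{n}1.png',f['frame']); print(f['camera_matrix'].round(1).tolist(), (-f['view'][:3,:3].T@f['view'][:3,3]).round(3))
print(state())
E
```

```text
pics
[[466.7, 0.0, 322.8], [0.0, 466.7, 237.0], [0.0, 0.0, 1.0]] [ 0.458 -0.218  0.983]
[[529.3, 0.0, 319.5], [0.0, 529.3, 232.4], [0.0, 0.0, 1.0]] [0.062 0.483 0.774]
{'time': 0.1, 'joint_pos': array([ 1.40820565,  0.50180652, -0.42683265,  1.55135461,  0.22080606,
        1.13826338, -0.21029044]), 'joint_velocities': array([ 2.66346567e-04, -2.44845683e-03,  9.31821992e-04, -2.14859677e-03,
       -9.44465546e-04,  4.97003634e-05,  1.62366207e-03]), 'tau': array([-1.11532738e-02, -5.67873609e+01, -5.83882347e+00, -2.79915780e+01,
       -6.90523675e-02,  2.40301481e-02,  3.20538834e-05]), 'ee_pos': array([ 0.26819766, -0.59139701,  0.22574759]), 'ee_rot': array([ 9.77413961e-01,  2.11331876e-01, -1.44392539e-04, -8.75382649e-04]), 'wrist_force': array([ 0.45655727, -0.6751839 ,  0.31968324]), 'moment': array([-0.01004942,  0.00605468,  0.00564175]), 'finger_gap': 1.0025717906205756}
```

View pics/top1.png

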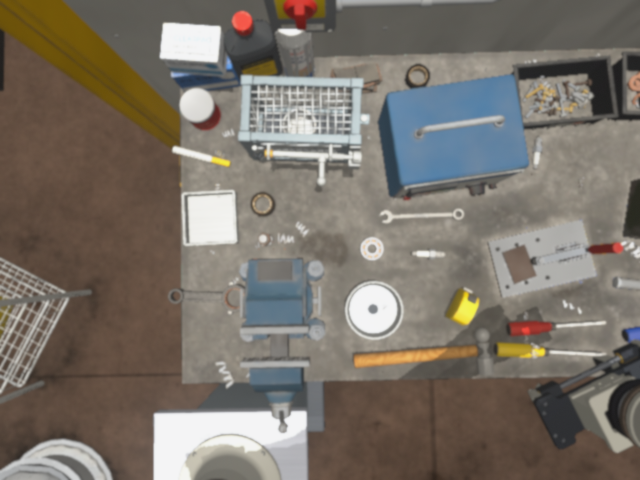

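View pics/scene1.png

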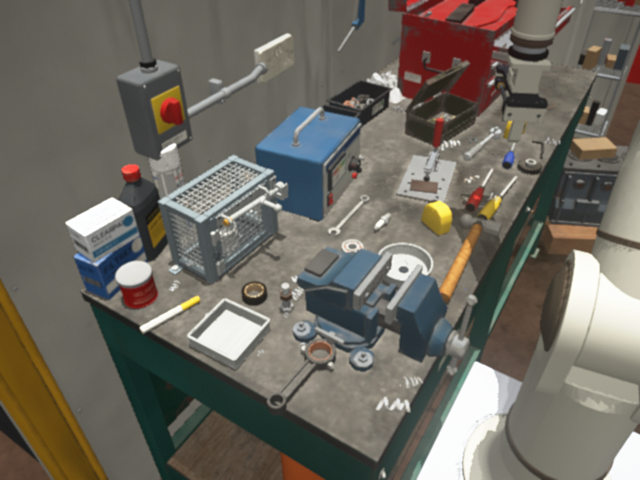

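The top view shows the plug at (428,254), bearing (372,248), dish (374,309), tray (209,218), handle ball near (321,183), cage front bar at row ~150 and the vice at (280,300). Now I'll measure these.

Run:
```python
from h import *
f=load('top'); P=cloud(f)
print('view',f['view'][:3,:3].round(3).tolist())
for n,(u,v) in dict(bench=(450,230),plugW=(414,252),plugE=(444,255),bear=(381,248),bearL=(363,248),dish=(360,309),tray=(209,218),handle=(321,184),stem=(322,168),tape=(250,204),bb=(264,240),vice=(280,270),viceJ=(275,330),bolt=(290,153),boltR=(345,155),cageTL=(247,80),cageTR=(357,82),cageBL=(247,140),cageBR=(357,140),tool=(450,120),handlebar=(460,125)).items():
    print(n,P[v,u].round(4))
def obj(u0,u1,v0,v1,zl,zh):
    Q=P[v0:v1,u0:u1].reshape(-1,3);return Q[(Q[:,2]>zl)&(Q[:,2]<zh)]
q=obj(405,452,240,268,.006,.03);m=q.mean(0);r=cv2.minAreaRect(q[:,:2].astype('f4')*1000);print('plug',m,q[:,2].max(),r)
q=obj(355,392,233,264,.007,.03);print('bearing',q.mean(0),q[:,2].max(),cv2.minEnclosingCircle(q[:,:2].astype('f4')*1000))
q=obj(335,412,275,346,.018,.04);print('dish',q.mean(0),q[:,2].max(),cv2.minEnclosingCircle(q[:,:2].astype('f4')*1000))
q=obj(175,243,185,252,.02,.04);print('tray',q.mean(0),q[:,2].max(),cv2.minAreaRect(q[:,:2].astype('f4')*1000))
q=obj(235,370,70,195,.10,.19);print('cage zmax',q[:,2].max())
a=f['frame'][60:200,230:380];b=cv2.resize(a,None,fx=5,fy=4.2,interpolation=cv2.INTER_CUBIC)
cv2.imwrite('pics/c1.png',cv2.resize(a,(750,600)[:1]*1+(590,) if 0 else (600,560),interpolation=cv2.INTER_CUBIC))
```

```text
view [[-0.022, -1.0, -0.018], [0.998, -0.023, 0.052], [-0.052, -0.017, 0.998]]
bench [ 0.5184 -0.47   -0.0029]
plugW [ 0.4735 -0.3894  0.0171]
plugE [ 0.4659 -0.4515  0.014 ]
bear [ 0.4833 -0.322   0.0142]
bearL [ 0.4842 -0.285   0.0114]
dish [ 0.3575 -0.2759  0.0033]
tray [0.5555 0.0386 0.0015]
handle [ 0.5992 -0.2029  0.1386]
stem [ 0.6286 -0.2053  0.1385]
tape [ 0.5812 -0.0516  0.017 ]
bb [ 0.503  -0.0865  0.0647]
vice [ 0.4443 -0.1244  0.131 ]
viceJ [ 0.3394 -0.1164  0.1547]
bolt [ 0.6572 -0.1475  0.1411]
boltR [ 0.653  -0.2481  0.1322]
cageTL [ 0.7849 -0.0752  0.1673]
cageTR [ 0.7777 -0.2718  0.1619]
cageBL [ 0.6768 -0.0735  0.1658]
cageBR [ 0.6721 -0.2689  0.1637]
tool [ 0.7005 -0.4318  0.174 ]
handlebar [ 0.6812 -0.439   0.2087]
plug [ 0.46833906 -0.42031611  0.01373997] 0.0195608980206326 ((467.73406982421875, -420.36102294921875), (69.05813598632812, 18.738088607788086), 88.76664733886719)
bearing [ 0.4822478  -0.30188386  0.0126079 ] 0.018180580137014856 ((482.0823669433594, -301.6919860839844), 23.472103118896484)
dish [ 0.35274634 -0.30525057  0.02721323] 0.033687603677962495 ((356.9286193847656, -301.9458923339844), 59.011226654052734)
tray [0.55446035 0.03681546 0.02856417] 0.03380392964056566 ((553.164794921875, 32.587345123291016), (110.91494750976562, 111.25643157958984), 1.9131747484207153)
cage zmax 0.16956883785477472
```

View pics/c1.png

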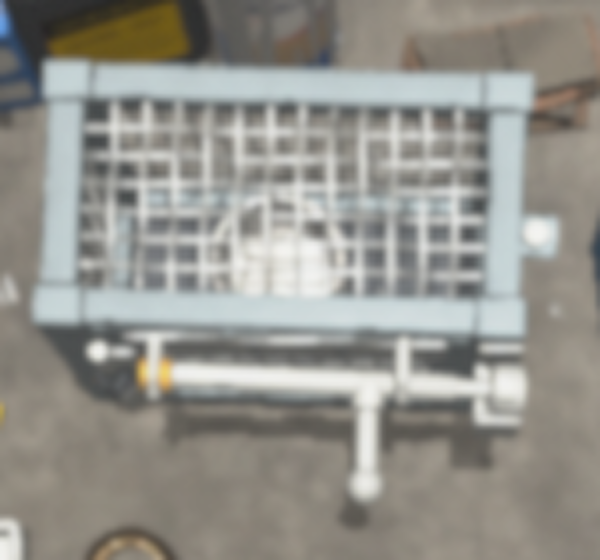

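The enlarged crop shows the cage front bar at crop row ~330, the bolt axis at row 383, the handle ball at (364,485) and the nose in the keeper at (505,385). All sizes match what was given. I'll move over the plug, with the jaws along x.

Emit:
{"fn": "move_arm", "kwargs": {"deltas": [[[0.03,0.03,0],7,1],[[0.06,0.06,-0.01],14,0.8],[[0.1,0.09,-0.03],21,0.5],[[0.13,0.12,-0.04],28,0.5],[[0.16,0.14,-0.05],35,0.5],[[0.18,0.16,-0.06],42,0.5],[[0.2,0.171,-0.07],49,0.5],[[0.2,0.171,-0.08],56,0.5]]}}

```text
time: 0.77
ee_pos: [0.4745, -0.4135, 0.1456]
ee_rot: [0.759, 0.651, 0.002, -0.001]
wrist_force: [-0.0, 0.7, 0.6]
finger_gap: 0.543
```

Emit:
{"fn": "move_arm", "kwargs": {"deltas": [[[0,0,0],4,0.5],[[0,0,0],9,0.5],[[0,0,0],9,0.5],[[0,0,0],9,0.5]]}}

```text
time: 1.1
ee_pos: [0.4742, -0.4135, 0.1451]
ee_rot: [0.706, 0.708, 0.002, -0.001]
wrist_force: [0.0, -0.8, -0.5]
finger_gap: 0.494
```

Run:
```python
from h import *
f=save('wrist'); cv2.imwrite('pics/w1.png',f['frame']); s=state();print(s['time'],s['ee_pos'],s['ee_rot'],s['finger_gap'],s['joint_pos'].round(2))
print((-f['view'][:3,:3].T@f['view'][:3,3]).round(3))
P=cloud(f);m=(P[...,2]>.007)&(P[...,2]<.03)&(abs(P[...,0]-.468)<.05)&(abs(P[...,1]+.42)<.06)&(f['z_map']>0)
q=P[m];print('plug',q.mean(0),cv2.minAreaRect(q[:,:2].astype('f4')*1000),'bench',np.median(P[(abs(P[...,2])<.01)&(f['z_map']>0)][:,2]))
```

```text
1.15 [ 0.47413641 -0.41382149  0.14529432] [ 0.70641099  0.70779824  0.00203336 -0.00101113] 0.4986164515971884 [ 1.18  0.62 -0.7   1.67  0.45  1.02  0.33]
[ 0.474 -0.335  0.303]
plug [ 0.46994405 -0.42205935  0.01372803] ((469.7113952636719, -423.3702087402344), (71.11941528320312, 20.390392303466797), 88.11978912353516) bench -0.0007870641628825268
```

View pics/w1.png

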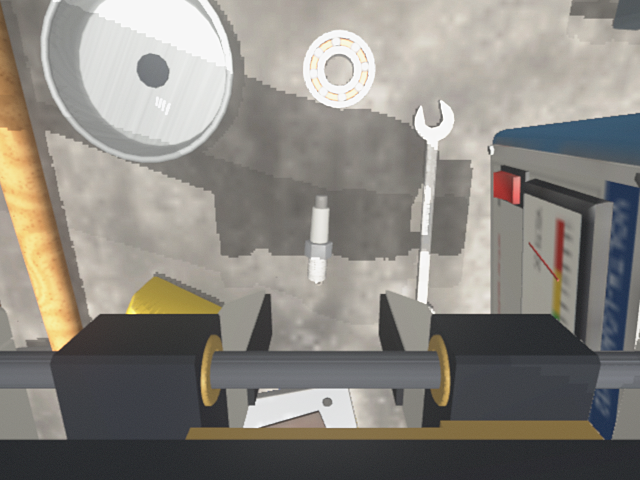

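The wrist view shows the plug at (318,240) midway between the jaws, the bearing at (339,68), the dish hole at (153,70) and the spanner at column ~425. I'll descend on the plug.

Emit:
{"fn": "move_arm", "kwargs": {"deltas": [[[-0.004,-0.009,-0.04],-2,0.5],[[-0.004,-0.009,-0.08],-2,0.5],[[-0.004,-0.009,-0.105],-2,0.5],[[-0.004,-0.009,-0.105],-2,0.5]]}}

```text
time: 1.48
ee_pos: [0.4654, -0.4209, 0.0345]
ee_rot: [0.72, 0.694, 0.001, -0.006]
wrist_force: [-1.3, 1.1, -0.6]
finger_gap: 0.499
```

Run:
```python
from h import *
f=load('wrist')
P=cloud(f)
for n,c,r,zl,zh in [('bearing',(.482,-.302),.035,.007,.02),('dishrim',(.355,-.303),.075,.022,.034)]:
    m=(np.hypot(P[...,0]-c[0],P[...,1]-c[1])<r)&(P[...,2]>zl)&(P[...,2]<zh)&(f['z_map']>0);q=P[m];print(n,len(q),q.mean(0),cv2.minEnclosingCircle(q[:,:2].astype('f4')*1000))
print('bearing px',px2w(f,339,69,z=.014),'dish hole',px2w(f,153,70,z=.004))
t=load('top');print('top',px2w(t,372,248,z=.014),'dish',px2w(t,373.5,309,z=.004),'tray',px2w(t,209.5,218,z=.003))
```

```text
bearing 3582 [ 0.48364347 -0.30400505  0.01251268] ((483.560302734375, -304.4986572265625), 23.576356887817383)
dishrim 4225 [ 0.34725328 -0.31787766  0.02775397] ((358.3650817871094, -304.2562255859375), 59.27149200439453)
bearing px [ 0.48410394 -0.30426193  0.014     ] dish hole [ 0.35896472 -0.30403103  0.004     ]
top [ 0.4837368 -0.303433   0.014    ] dish [ 0.35704399 -0.30393025  0.004     ] tray [0.55528801 0.0371898  0.003     ]
```

Emit:
{"fn": "move_arm", "kwargs": {"deltas": [[[0.004,-0.001,-0.015],0,0.5],[[0.004,-0.001,-0.028],0,0.5],[[0.004,-0.001,-0.028],0,0.5],[[0.004,-0.001,-0.028],0,0.5],[[0.004,-0.001,-0.028],0,0.5]]}}

```text
time: 1.9
ee_pos: [0.4703, -0.4225, 0.008]
ee_rot: [0.72, 0.694, 0.001, -0.005]
wrist_force: [0.4, -0.1, 0.4]
finger_gap: 0.501
```

Emit:
{"fn": "move_arm", "kwargs": {"deltas": [[[0,0,-0.004],0,0.5],[[0,0,-0.004],0,0.1],[[0,0,-0.004],0,0],[[0,0,-0.004],0,0],[[0,0,-0.004],0,0],[[0,0,-0.004],0,0],[[0,0,-0.004],0,0],[[0,0,-0.004],0,0]]}}

```text
time: 2.57
ee_pos: [0.4703, -0.4226, 0.0041]
ee_rot: [0.72, 0.694, 0.001, -0.005]
wrist_force: [-1.3, 0.5, 1.0]
finger_gap: 0.146
```

Emit:
{"fn": "move_arm", "kwargs": {"deltas": [[[0,0,0.03],0,0],[[0,0,0.06],0,0],[[0,0,0.09],0,0],[[0,0,0.1],0,0],[[0,0,0.1],0,0]]}}

```text
time: 2.98
ee_pos: [0.4723, -0.4239, 0.1074]
ee_rot: [0.72, 0.694, 0.001, -0.002]
wrist_force: [0.8, -0.1, 0.8]
finger_gap: 0.148
```

Emit:
{"fn": "move_arm", "kwargs": {"deltas": [[[0,0.01,0.03],0,0],[[0,0.03,0.06],0,0],[[0.01,0.06,0.09],0,0],[[0.02,0.09,0.09],0,0],[[0.02,0.12,0.09],0,0],[[0.02,0.155,0.09],0,0],[[0.02,0.19,0.09],0,0],[[0.02,0.225,0.09],0,0]]}}

```text
time: 3.65
ee_pos: [0.4909, -0.1973, 0.1957]
ee_rot: [0.72, 0.694, 0.001, -0.003]
wrist_force: [0.5, -0.3, -0.1]
finger_gap: 0.151
```

Emit:
{"fn": "move_arm", "kwargs": {"deltas": [[[0,0.035,0],0,0],[[0.01,0.07,0],0,0],[[0.02,0.105,0],0,0],[[0.03,0.14,0],0,0],[[0.04,0.175,0],0,0],[[0.05,0.205,0],0,0],[[0.06,0.225,0],0,0],[[0.06,0.225,0],0,0]]}}

```text
time: 4.32
ee_pos: [0.5513, 0.0341, 0.1946]
ee_rot: [0.718, 0.696, 0.002, -0.005]
wrist_force: [0.1, 0.6, 0.2]
finger_gap: 0.149
```

Run:
```python
from h import *
f=save('wrist'); cv2.imwrite('pics/w2.png',f['frame']); s=state();print(s['time'],s['ee_pos'],s['ee_rot'],s['finger_gap'],s['joint_pos'].round(2))
P=cloud(f);m=(np.hypot(P[...,0]-.555,P[...,1]-.036)<.085)&(P[...,2]>.02)&(P[...,2]<.034)&(f['z_map']>0)
q=P[m];print('tray',q.mean(0),cv2.minAreaRect(q[:,:2].astype('f4')*1000))
```

```text
4.3667 [0.55045803 0.03100406 0.19422177] [ 0.7183002   0.69571829  0.00104654 -0.0044486 ] 0.1455660640415024 [ 0.56  0.46 -0.85  1.82  0.38  1.04 -0.46]
tray [0.55470967 0.0331248  0.02820686] ((554.202880859375, 29.684425354003906), (110.8504867553711, 111.38208770751953), 1.7456408739089966)
```

View pics/w2.png

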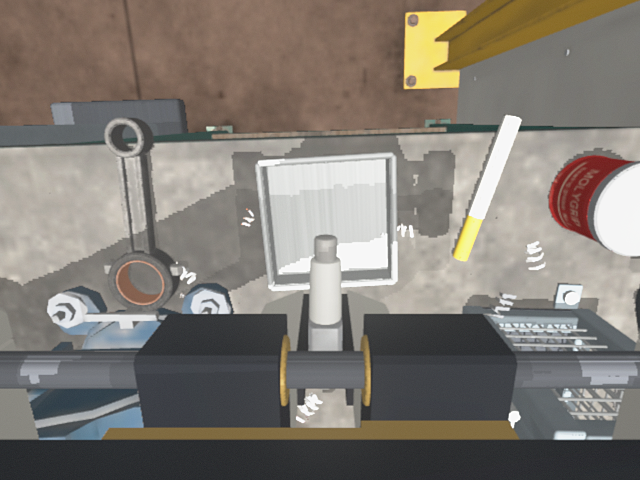

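The tray rim corners are near (262,163), (393,156), (395,284) and (273,287), so its centre is about (0.555, 0.033). The plug hangs at (325,290), still held. I'll lower it.

Emit:
{"fn": "move_arm", "kwargs": {"deltas": [[[0.004,0.002,-0.03],0,0],[[0.004,0.002,-0.06],0,0],[[0.004,0.002,-0.09],0,0],[[0.004,0.002,-0.12],0,0],[[0.004,0.002,-0.14],0,0],[[0.004,0.002,-0.14],0,0],[[0.004,0.002,-0.14],0,0]]}}

```text
time: 4.95
ee_pos: [0.5526, 0.0317, 0.0526]
ee_rot: [0.719, 0.695, -0.001, -0.006]
wrist_force: [0.8, 0.4, 0.3]
finger_gap: 0.144
```

Run:
```python
from h import *
f=load('wrist')
c=np.array([px2w(f,u,v,z=.028) for u,v in [(262,163),(393,156),(395,284),(273,287)]]);print(c.round(3),c.mean(0))
```

```text
[[ 0.504  0.081  0.028]
 [ 0.606  0.084  0.028]
 [ 0.609 -0.024  0.028]
 [ 0.505 -0.023  0.028]] [0.55609021 0.02950188 0.028     ]
```

Emit:
{"fn": "move_arm", "kwargs": {"deltas": [[[0.002,0,-0.02],0,0],[[0.002,0,-0.038],0,0],[[0.002,0,-0.043],0,0],[[0.002,0,-0.043],0,0],[[0.002,0,-0.043],0,0]]}}

```text
time: 5.37
ee_pos: [0.5553, 0.0317, 0.0108]
ee_rot: [0.719, 0.695, -0.0, -0.005]
wrist_force: [-0.0, 0.7, -0.2]
finger_gap: 0.15
```

Emit:
{"fn": "move_arm", "kwargs": {"deltas": [[[0,0,-0.001],0,0.1],[[0,0,-0.001],0,0.2],[[0,0,-0.001],0,0.35],[[0,0,-0.001],0,0.35],[[0,0,-0.001],0,0.35]]}}

```text
time: 5.78
ee_pos: [0.5557, 0.0316, 0.0102]
ee_rot: [0.719, 0.695, 0.0, -0.005]
wrist_force: [-0.0, -0.4, -0.1]
finger_gap: 0.336
```

Emit:
{"fn": "move_arm", "kwargs": {"deltas": [[[0,0,0.03],0,0.35],[[0,0,0.06],0,0.35],[[0,0,0.1],0,0.35],[[0,0,0.14],0,0.35],[[0,-0.02,0.17],0,0.35],[[-0.01,-0.05,0.18],0,0.35],[[-0.01,-0.08,0.18],0,0.35],[[-0.01,-0.11,0.18],0,0.5]]}}

```text
time: 6.45
ee_pos: [0.5459, -0.0795, 0.1918]
ee_rot: [0.718, 0.696, 0.0, -0.004]
wrist_force: [1.1, 0.2, 0.2]
finger_gap: 0.383
```

Run:
```python
from h import *
f=save('wrist'); cv2.imwrite('pics/w3.png',f['frame']); s=state();print(s['time'],s['ee_pos'],s['ee_rot'],s['finger_gap'],s['joint_pos'].round(2))
```

```text
6.5 [ 0.5454603  -0.08823719  0.190515  ] [ 0.72145984  0.6924475  -0.0017973  -0.00298892] 0.4165882225545781 [ 0.76  0.46 -0.82  1.82  0.39  1.04 -0.26]
```

View pics/w3.png

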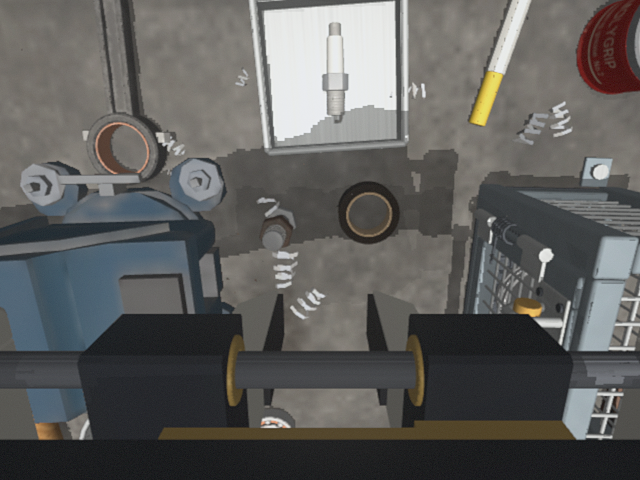

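The plug lies flat in the middle of the tray at (335,75), and the tape roll and big bolt haven't moved. Next is the bearing.

Emit:
{"fn": "move_arm", "kwargs": {"deltas": [[[-0.01,-0.035,0],0,0.85],[[-0.02,-0.07,0],0,0.85],[[-0.03,-0.105,0],0,0.85],[[-0.04,-0.14,-0.01],0,0.85],[[-0.05,-0.175,-0.03],0,0.85],[[-0.06,-0.205,-0.06],0,0.85],[[-0.062,-0.216,-0.09],0,0.85],[[-0.062,-0.216,-0.12],0,0.85]]}}

```text
time: 7.17
ee_pos: [0.4813, -0.3098, 0.069]
ee_rot: [0.724, 0.69, -0.003, -0.002]
wrist_force: [1.2, -0.4, 0.3]
finger_gap: 0.847
```

Emit:
{"fn": "move_arm", "kwargs": {"deltas": [[[0,0,-0.02],0,0.85],[[0,0,-0.02],0,0.85],[[0,0,-0.02],0,0.85]]}}

```text
time: 7.42
ee_pos: [0.4805, -0.309, 0.0482]
ee_rot: [0.724, 0.69, -0.003, -0.004]
wrist_force: [0.4, 0.1, 0.8]
finger_gap: 0.85
```

Emit:
{"fn": "move_arm", "kwargs": {"deltas": [[[0.003,0.005,-0.02],0,0.85],[[0.003,0.005,-0.038],0,0.85],[[0.003,0.005,-0.044],0,0.85],[[0.003,0.005,-0.044],0,0.85],[[0.003,0.005,-0.044],0,0.6]]}}

```text
time: 7.83
ee_pos: [0.4845, -0.3041, 0.0056]
ee_rot: [0.724, 0.69, -0.003, -0.003]
wrist_force: [0.1, 0.7, 0.3]
finger_gap: 0.815
```

Emit:
{"fn": "move_arm", "kwargs": {"deltas": [[[0,0,0],0,0.4],[[0,0,0],0,0.3],[[0,0,0],0,0.2],[[0,0,0],0,0.1],[[0,0,0],0,0],[[0,0,0],0,0],[[0,0,0],0,0]]}}

```text
time: 8.42
ee_pos: [0.4845, -0.3045, 0.0061]
ee_rot: [0.724, 0.69, -0.003, -0.003]
wrist_force: [-1.7, 1.2, 4.3]
finger_gap: 0.496
```

Emit:
{"fn": "move_arm", "kwargs": {"deltas": [[[0,0,0.02],0,0],[[0,0,0.05],0,0],[[0,0,0.08],0,0],[[-0.03,0,0.08],0,0],[[-0.06,0,0.08],0,0],[[-0.09,0,0.08],0,0],[[-0.11,0,0.08],0,0],[[-0.12,0,0.08],0,0]]}}

```text
time: 9.08
ee_pos: [0.3607, -0.3043, 0.0855]
ee_rot: [0.725, 0.689, -0.004, -0.004]
wrist_force: [-0.3, 0.4, -1.4]
finger_gap: 0.496
```

Run:
```python
from h import *
f=save('top'); s=state();print(s['time'],s['ee_pos'],s['ee_rot'],s['finger_gap'],s['joint_pos'].round(2))
cv2.imwrite('pics/t2.png',cv2.resize(f['frame'][120:420,180:500],None,fx=2,fy=2,interpolation=cv2.INTER_CUBIC))
```

```text
9.1333 [ 0.36010369 -0.30459137  0.08548197] [ 0.72468487  0.68905217 -0.00453309 -0.00428949] 0.49351721274287763 [ 1.25  0.47 -0.73  2.08  0.46  0.76  0.18]
```

View pics/t2.png

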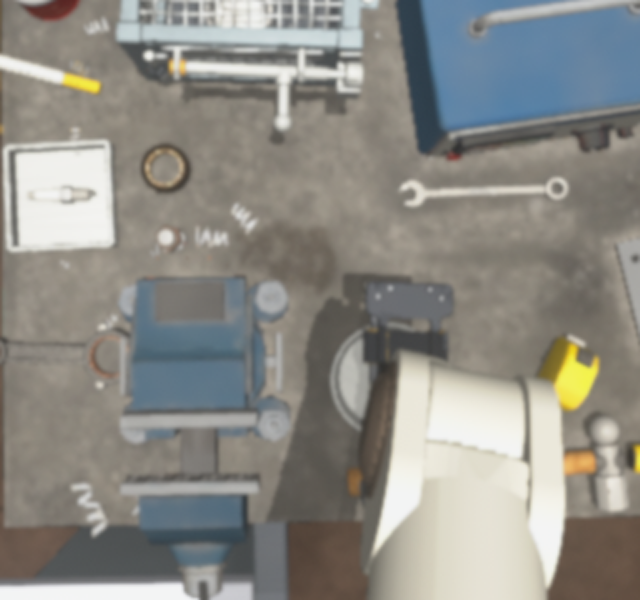

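The plug is in the tray at crop (62,194), and the gripper is over the dish at about (365,375) holding the bearing. I'll lower it in.

Emit:
{"fn": "move_arm", "kwargs": {"deltas": [[[-0.002,0,-0.025],0,0],[[-0.002,0,-0.045],0,0],[[-0.002,0,-0.062],0,0],[[-0.002,0,-0.073],0,0],[[-0.002,0,-0.073],0,0],[[-0.002,0,-0.073],0,0]]}}

```text
time: 9.63
ee_pos: [0.3592, -0.3041, 0.0123]
ee_rot: [0.724, 0.689, -0.004, -0.005]
wrist_force: [0.6, -0.0, -1.5]
finger_gap: 0.5
```

Emit:
{"fn": "move_arm", "kwargs": {"deltas": [[[0,0,-0.001],0,0.52],[[0,0,-0.001],0,0.56],[[0,0,-0.001],0,0.58],[[0,0,-0.001],0,0.58]]}}

```text
time: 9.97
ee_pos: [0.3596, -0.3045, 0.012]
ee_rot: [0.724, 0.689, -0.004, -0.004]
wrist_force: [-0.2, 0.0, -0.5]
finger_gap: 0.575
```

Emit:
{"fn": "move_arm", "kwargs": {"deltas": [[[0,0,0.02],0,0.58],[[0,0,0.05],0,0.58],[[0,0,0.09],0,0.6],[[0,0,0.13],0,0.7],[[0,0,0.17],0,1],[[0.02,0,0.21],0,1],[[0.05,0,0.22],0,1],[[0.08,0,0.22],0,1]]}}

```text
time: 10.63
ee_pos: [0.442, -0.307, 0.2373]
ee_rot: [0.726, 0.688, -0.005, 0.001]
wrist_force: [0.7, -1.0, -0.7]
finger_gap: 0.909
```

Run:
```python
from h import *
f=save('top'); s=state();print(s['time'],s['ee_pos'],s['ee_rot'],s['finger_gap'],s['joint_pos'].round(2))
f2=save('wrist');f3=save('scene')
a=cv2.resize(f3['frame'][120:360,60:440],None,fx=1.5,fy=1.5)
b=cv2.resize(f2['frame'],(570,428))[0:230]
cv2.imwrite('pics/t3.png',np.vstack([a,b]))
P=cloud(f2)
for z,w in [(.16,'')]:
    pass
```

```text
10.6833 [ 0.44770881 -0.30492016  0.23580266] [ 0.72412464  0.68966574 -0.00175793  0.00125436] 0.955340154436236 [ 1.24  0.38 -0.86  1.81  0.32  1.1   0.22]
```

View pics/t3.png

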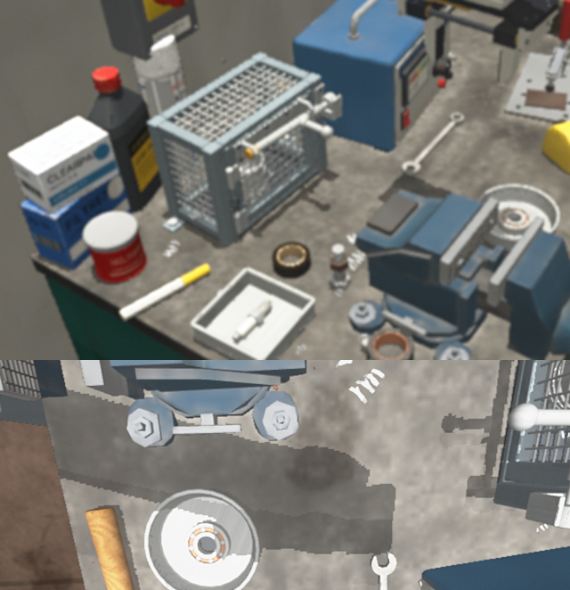

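The bearing sits in the dish and the plug in the tray. The ball handle is at the right of the wrist view. I'll turn by +91° to stay clear of the joint 7 limit, since the gate swing turns it back, and go above the handle.

Emit:
{"fn": "move_arm", "kwargs": {"deltas": [[[0.01,0.01,0],7,1],[[0.03,0.02,0],14,1],[[0.05,0.03,0],21,1],[[0.07,0.04,0],28,1],[[0.09,0.05,0],35,1],[[0.1,0.06,0],42,1],[[0.11,0.07,0],49,1],[[0.12,0.08,0],56,1]]}}

```text
time: 11.45
ee_pos: [0.5606, -0.2235, 0.2321]
ee_rot: [0.312, 0.95, -0.005, -0.002]
wrist_force: [0.2, -0.8, 0.5]
finger_gap: 1.003
```

Emit:
{"fn": "move_arm", "kwargs": {"deltas": [[[0.01,0.01,0],7,1],[[0.02,0.02,0],14,1],[[0.03,0.02,0],21,1],[[0.03,0.02,0],28,1],[[0.03,0.02,0],35,1],[[0.03,0.02,0],35,1],[[0.03,0.02,0],35,1]]}}

```text
time: 12.03
ee_pos: [0.5894, -0.204, 0.2314]
ee_rot: [0.014, 1.0, -0.005, -0.001]
wrist_force: [0.7, -0.5, 0.8]
finger_gap: 1.001
```

Run:
```python
from h import *
s=state();print(s['time'],s['ee_pos'],s['ee_rot'],s['finger_gap'],s['joint_pos'].round(2))
f=save('wrist'); cv2.imwrite('pics/w4.png',f['frame'])
P=cloud(f);ok=f['z_map']>0
m=ok&(P[...,2]>.12)&(P[...,2]<.155)&(P[...,0]>.58)&(P[...,0]<.64)&(abs(P[...,1]+.205)<.03);q=P[m];print('handle',len(q),q.mean(0),q.min(0),q.max(0))
for x in np.arange(.585,.65,.006):
    k=q[(abs(q[:,0]-x)<.003)]
    if len(k): print(round(x,3),len(k),k[:,1].min().round(4),k[:,1].max().round(4),'zmax',k[:,2].max().round(4))
```

```text
12.0333 [ 0.58944136 -0.2039781   0.23139241] [ 0.01359535  0.99989364 -0.00508055 -0.00143766] 1.001274796117314 [ 1.04  0.69 -1.14  1.6   0.66  1.29  1.33]
handle 1034 [ 0.61581467 -0.20542286  0.13778453] [ 0.59815139 -0.21324597  0.1304696 ] [ 0.6399647  -0.1966265   0.14352483]
0.597 67 -0.2097 -0.1998 zmax 0.1388
0.603 249 -0.2132 -0.1966 zmax 0.1427
0.609 172 -0.2132 -0.1967 zmax 0.1435
0.615 112 -0.2103 -0.1994 zmax 0.1397
0.621 124 -0.2105 -0.2009 zmax 0.139
0.627 119 -0.2107 -0.201 zmax 0.1392
0.633 111 -0.2108 -0.2018 zmax 0.1393
0.639 80 -0.2117 -0.202 zmax 0.1394
```

View pics/w4.png

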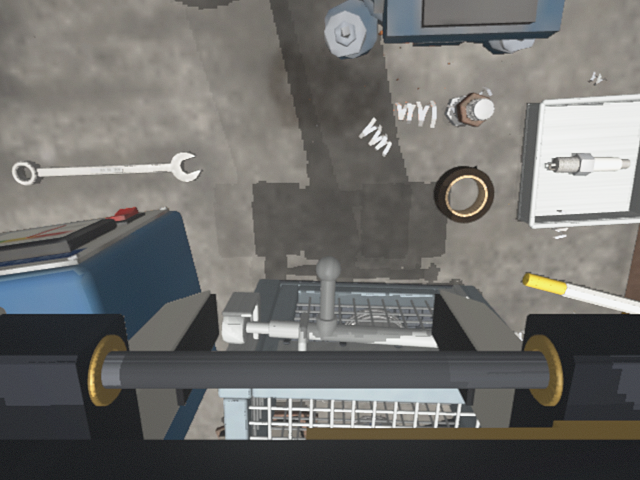

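The handle ball is at (328,268) and the stem runs down to (328,325). Depth puts the ball centre at about (0.6065, -0.205) and the stem top at z 0.139, so the axis is at 0.134, as given. Next I need the cage yaw and the hinge position.

Run:
```python
from h import *
f=load('top')
f0=cv2.imread('pics/top1.png')
P=cloud(f);ok=f['z_map']>0
m=ok&(P[...,2]>.155)&(P[...,2]<.175)&(P[...,0]>.64)&(P[...,0]<.82)&(P[...,1]>-.32)&(P[...,1]<-.03);q=P[m]
r=cv2.minAreaRect(q[:,:2].astype('f4')*1000);print('roof',r,cv2.boxPoints(r).round(1).tolist())
# top crop-based hints (crop 4x offset 230,60)
for n,u,v,z in [('pinball',97,350,.15),('roofFL',35,328,.165),('roofFR',523,333,.165),('roofBL',45,62,.165),('roofBR',532,73,.165),('rearguide',155,375,.14),('axisL',175,376,.14),('axisR',470,385,.137)]:
    print(n,px2w(f,230+(u+.5)/4-.5,60+(v+.5)/4-.5,z=z).round(4))
g=load('wrist');P=cloud(g);m=(g['z_map']>0)&(P[...,2]>.158)&(P[...,2]<.175)&(P[...,0]<.7)
w=f['frame'];
s=load('scene');cr=s['frame'][180:300,150:300];cv2.imwrite('pics/s4.png',np.hstack([cv2.resize(w[125:185,235:300],(390,360),interpolation=2),cv2.resize(s['frame'][190:270,200:290],(405,360),interpolation=2)]))
```

```text
roof ((718.18994140625, -167.6997528076172), (219.6720428466797, 141.65008544921875), 86.85003662109375) [[641.4000244140625, -273.5], [782.9000244140625, -281.29998779296875], [794.9000244140625, -61.900001525878906], [653.5, -54.099998474121094]]
pinball [ 0.6676 -0.083   0.15  ]
roofFL [ 0.6745 -0.0579  0.165 ]
roofFR [ 0.6664 -0.2747  0.165 ]
roofBL [ 0.7951 -0.0639  0.165 ]
roofBR [ 0.7837 -0.2818  0.165 ]
rearguide [ 0.6578 -0.1078  0.14  ]
axisL [ 0.6571 -0.117   0.14  ]
axisR [ 0.6501 -0.2518  0.137 ]
```

View pics/s4.png

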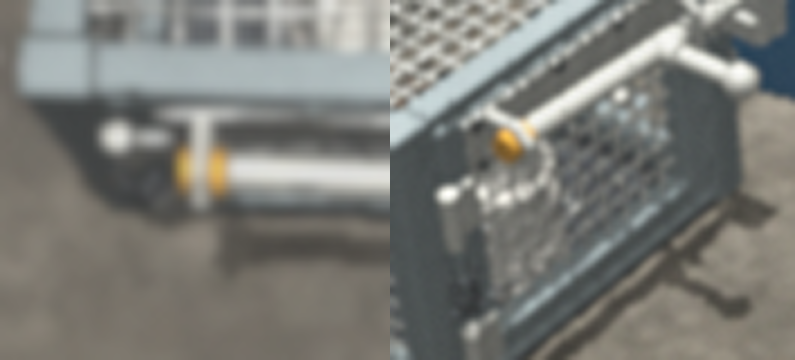

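The left crop shows the hinge pin knob at (117,137), which is top pixel (254.5,147.8). The right crop shows it at (450,195), which is scene pixel ≈(213,233). I'll triangulate the hinge and plan the arc.

```bash
cat > plan.py <<'E'
from h import *
yaw=np.radians(-2.8); ex=np.array([np.cos(yaw),np.sin(yaw)]); ey=np.array([-np.sin(yaw),np.cos(yaw)])
E
python3 - <<'E'
from plan import *
t=load('top');s=load('scene')
def ray(f,u,v):
    a=px2w(f,u,v,d=0.);b=px2w(f,u,v,d=1.);return a,(b-a)/np.linalg.norm(b-a)
a,d=ray(t,254.2,147.5);b,e=ray(s,213,233)
k=np.linalg.lstsq(np.stack([d,-e],1),b-a,rcond=None)[0];p,q=a+k[0]*d,b+k[1]*e
print('pin',p,q,np.linalg.norm(p-q)); H=((p+q)/2)[:2]
G0=np.array([.6245,-.2057]); print('grip in gate frame', (G0-H)@ex,(G0-H)@ey, 'front mid->hinge',(H-np.array([.6705,-.166]))@ex,(H-np.array([.6705,-.166]))@ey)
E
```

```text
pin [ 0.67370848 -0.07918292  0.12281084] [ 0.671938   -0.08036584  0.12217642] 0.0022218011873130603
grip in gate frame -0.042114112021103045 -0.12813586276333747 front mid->hinge -0.001891634435717002 0.08623616970028432
```

Emit:
{"fn": "move_arm", "kwargs": {"deltas": [[[0.015,-0.001,-0.01],-1,0.4],[[0.025,-0.002,-0.02],-1,0.4],[[0.035,-0.002,-0.03],-1,0.4],[[0.035,-0.002,-0.04],-1,0.4],[[0.035,-0.002,-0.06],-1,0.4],[[0.035,-0.002,-0.07],-1,0.4],[[0.035,-0.002,-0.07],-1,0.4],[[0.035,-0.002,-0.07],-1,0.4]]}}

```text
time: 12.75
ee_pos: [0.6239, -0.2057, 0.1608]
ee_rot: [0.022, 1.0, -0.005, -0.002]
wrist_force: [-0.4, 0.4, 0.3]
finger_gap: 0.469
```

Emit:
{"fn": "move_arm", "kwargs": {"deltas": [[[0.001,0,-0.01],0,0.4],[[0.001,0,-0.02],0,0.4],[[0.001,0,-0.03],0,0.4],[[0.001,0,-0.04],0,0.4],[[0.001,0,-0.046],0,0.4],[[0.001,0,-0.046],0,0.4],[[0.001,0,-0.046],0,0.4]]}}

```text
time: 13.33
ee_pos: [0.6247, -0.2057, 0.1143]
ee_rot: [0.022, 1.0, -0.005, -0.003]
wrist_force: [-0.4, -0.0, 1.0]
finger_gap: 0.401
```

Emit:
{"fn": "move_arm", "kwargs": {"deltas": [[[0,0,0],0,0.3],[[0,0,0],0,0.2],[[0,0,0],0,0.1],[[0,0,0],0,0],[[0,0,0],0,0],[[0,0,0],0,0]]}}

```text
time: 13.83
ee_pos: [0.625, -0.205, 0.1146]
ee_rot: [0.022, 1.0, -0.004, -0.002]
wrist_force: [0.6, 1.8, -0.3]
finger_gap: 0.098
```

Emit:
{"fn": "move_arm", "kwargs": {"deltas": [[[0,0,0.002],0,0],[[0,0,0.004],0,0],[[0,0,0.006],0,0],[[0,0,0.008],0,0],[[0,0,0.008],0,0],[[0,0,0.008],0,0]]}}

```text
time: 14.33
ee_pos: [0.6249, -0.2052, 0.1225]
ee_rot: [0.022, 1.0, -0.004, -0.002]
wrist_force: [0.8, -0.7, -3.7]
finger_gap: 0.095
```

Gripped and lifted by 8 mm; the load is about 3.5 N, which matches the bolt sagging on its guide. I'll draw the first part gently.

Emit:
{"fn": "move_arm", "kwargs": {"deltas": [[[0,0.003,0],0,0],[[0,0.006,0],0,0],[[0,0.009,0],0,0],[[0.001,0.012,0],0,0],[[0.001,0.012,0],0,0]]}}

```text
time: 14.75
ee_pos: [0.6257, -0.1921, 0.1224]
ee_rot: [0.022, 1.0, -0.004, -0.003]
wrist_force: [2.0, 0.4, -5.3]
finger_gap: 0.099
```

Emit:
{"fn": "move_arm", "kwargs": {"deltas": [[[0,0.004,0],0,0],[[0,0.008,0],0,0],[[0.001,0.012,0],0,0],[[0.001,0.015,0],0,0],[[0.001,0.018,0],0,0],[[0.001,0.018,0],0,0]]}}

```text
time: 15.25
ee_pos: [0.6267, -0.1727, 0.1224]
ee_rot: [0.021, 1.0, -0.004, -0.003]
wrist_force: [1.3, 0.7, -5.9]
finger_gap: 0.097
```

Run:
```python
from plan import *
s=state();print(s['time'],s['ee_pos'],s['wrist_force'],s['joint_pos'].round(2))
H=np.array([.6725,-.080]);G=s['ee_pos'][:2]
for th in range(0,50,5):
    c,k=np.cos(np.radians(-th)),np.sin(np.radians(-th)); D=np.array([[c,-k],[k,c]])@(G-H)+H-G; print(th,(D*1000).round(1))
f=save('scene');cv2.imwrite('pics/s5.png',cv2.resize(f['frame'][150:280,150:330],(792,572),interpolation=2))
```

```text
15.25 [ 0.62670789 -0.17267129  0.1224372 ] [ 1.25860578  0.66655564 -5.88799197] [ 0.89  0.83 -1.03  1.62  0.77  1.15  1.2 ]
0 [0. 0.]
5 [-7.9  4.3]
10 [-15.4   9.4]
15 [-22.4  15. ]
20 [-28.9  21.3]
25 [-34.9  28. ]
30 [-40.2  35.3]
35 [-44.9  43. ]
40 [-48.9  51.1]
45 [-52.1  59.5]
```

View pics/s5.png

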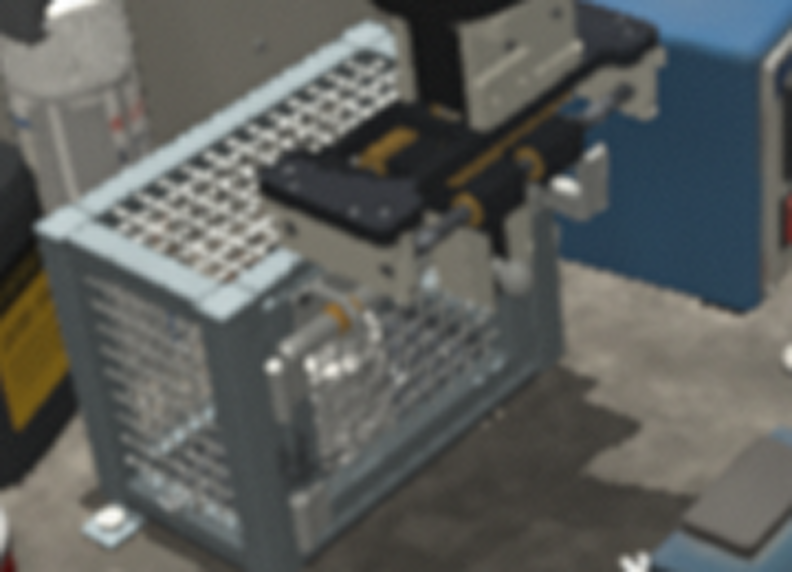

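The bolt tail now sticks out of the rear guide at (300,340) and the nose at (570,190) is clear of the keeper. It is drawn by about 32 mm with small forces. I'll start the gate arc.

Emit:
{"fn": "move_arm", "kwargs": {"deltas": [[[-0.004,0.002,0],-2.5,0],[[-0.008,0.004,0],-5,0],[[-0.012,0.007,0],-7.5,0],[[-0.0155,0.0095,0],-10,0],[[-0.0155,0.0095,0],-10,0]]}}

```text
time: 15.72
ee_pos: [0.6117, -0.1626, 0.1229]
ee_rot: [0.108, 0.994, -0.003, -0.002]
wrist_force: [3.0, 0.1, -5.7]
finger_gap: 0.097
```

Emit:
{"fn": "move_arm", "kwargs": {"deltas": [[[-0.004,0.003,0],-3,0],[[-0.008,0.0065,0],-6,0],[[-0.012,0.01,0],-9,0],[[-0.0155,0.014,0],-12,0],[[-0.019,0.018,0],-15,0],[[-0.022,0.022,0],-18,0],[[-0.025,0.0255,0],-20,0],[[-0.025,0.0255,0],-20,0]]}}

```text
time: 16.38
ee_pos: [0.5875, -0.1367, 0.1235]
ee_rot: [0.279, 0.96, -0.003, -0.002]
wrist_force: [3.2, -2.1, -4.7]
finger_gap: 0.102
```

Emit:
{"fn": "move_arm", "kwargs": {"deltas": [[[-0.0027,0.0045,0],-3,0],[[-0.0053,0.0093,0],-6,0],[[-0.0078,0.014,0],-9,0],[[-0.01,0.019,0],-12,0],[[-0.012,0.0242,0],-15,0],[[-0.012,0.0242,0],-15,0],[[-0.012,0.0242,0],-15,0]]}}

```text
time: 16.97
ee_pos: [0.5764, -0.1137, 0.1239]
ee_rot: [0.401, 0.916, -0.003, -0.001]
wrist_force: [3.6, -3.1, -5.3]
finger_gap: 0.095
```

Run:
```python
from plan import *
s=state();print(s['time'],s['ee_pos'],s['ee_rot'],s['wrist_force'],s['moment'])
f=save('scene');t=save('top')
cv2.imwrite('pics/s6.png',np.vstack([cv2.resize(f['frame'][140:300,150:350],(500,400),interpolation=2)[:,:],cv2.resize(t['frame'][100:180,225:365],(500,200),interpolation=2) if 0 else cv2.resize(t['frame'][120:176,240:380],(500,200),interpolation=2)]))
P=cloud(t);ok=t['z_map']>0
m=ok&(P[...,2]>.05)&(P[...,2]<.16)&(P[...,0]<.665)&(P[...,0]>.5)&(P[...,1]>-.25)&(P[...,1]<-.05)
q=P[m];print(len(q),q.mean(0))
```

```text
16.9667 [ 0.57639303 -0.11373445  0.12390166] [ 0.40066161  0.91622085 -0.00294567 -0.00097084] [ 3.57328817 -3.0840239  -5.27224868] [-0.69055822 -0.73840395  0.114727  ]
648 [ 0.58640921 -0.17213564  0.148126  ]
```

View pics/s6.png

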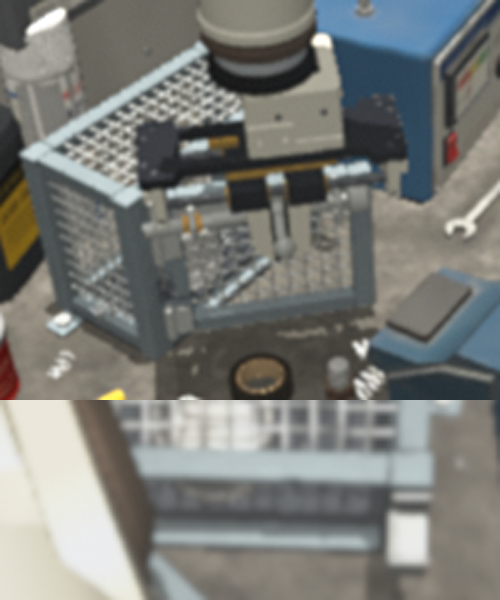

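The gate stands open, with the bolt tail and orange guide at (190,222), the ball handle in the jaws at (283,248), and the keeper standing free on the right post. I'll check the gate angle from its top rail.

Run:
```python
from plan import *
for n in ['top','scene']:
    t=load(n);P=cloud(t);ok=t['z_map']>0
    fx=(P[...,:2]-np.array([.6705,-.166]))@ex; 
    m=ok&(P[...,2]>.146)&(P[...,2]<.160)&(fx<-.012)&(P[...,0]>.52)&(P[...,1]>-.22)&(P[...,1]<-.08)
    q=P[m];v,u=np.nonzero(m)
    if len(q)>20:
        vx,vy,x0,y0=cv2.fitLine(q[:,:2].astype('f4'),cv2.DIST_HUBER,0,.001,.001).ravel(); print(n,len(q),'dir',np.degrees(np.arctan2(vy,vx)),(x0,y0),q.min(0),q.max(0))
t=load('top')
for u,v in [(282,163.4),(296,176)]: print(px2w(t,u,v,z=.155))
v,u=np.mgrid[:480,:640]
cv2.imwrite('pics/t6.png',cv2.resize(t['frame'][130:230,240:400],(800,500),interpolation=2))
s=state();print(s['time'],s['joint_velocities'].round(3))
```

```text
top 553 dir 43.624775 (np.float32(0.5875465), np.float32(-0.17261007)) [ 0.55355952 -0.20779758  0.14608429] [ 0.63582645 -0.13225958  0.15875562]
scene 417 dir 48.8369 (np.float32(0.58534014), np.float32(-0.13751045)) [ 0.53905874 -0.20789628  0.14601193] [ 0.66100107 -0.08155028  0.15997693]
[ 0.63545768 -0.13397387  0.155     ]
[ 0.61202438 -0.15868587  0.155     ]
17.0667 [ 0.002  0.003 -0.    -0.001 -0.004  0.001 -0.001]
```

The rail fit gives about 44°, the hinge-to-grip line 44.4° and the wrist turn 45°. The bolt is still gripped and drawn and the arm is at rest, so I'm handing in.

```bash
python3 -c "
from h import *
s=state();print(s['time'],s['ee_pos'],s['wrist_force'],s['finger_gap']);print(close_job())"
```

```text
17.0667 [ 0.57648102 -0.11396534  0.12381227] [ 3.91329235 -2.91426723 -5.15801269] 0.09847836206454777
the job is handed in; nothing more can be done
None
```

The job is handed in at 17.1 s of the 67 s allowed, with the gripper still holding the bolt handle and the gate about half open.

- **Small parts:** I laid the spark plug in the square tray and then the bearing in the round dish. Pictures taken afterwards showed both lying where they should.
- **Bolt:** I lifted the handle 8 mm and drew it back about 32 mm. No reported wrist force passed about 6 N, so it was not forced against the keeper. The picture after the draw showed the nose clear of the keeper.
- **Gate:** I swung it about its hinge by the handle. The wrist turned 45°, and the line from hinge to grip gives 44.4°. The gate's top rail reads 43.6° from the top camera's depth, or 46.5° from rough pixel picks.
- **Final hold:** The wrist force was (3.9, -2.9, -5.2) N, in line with the spring and the bolt's weight. The handle is still gripped at a 9 mm opening.

**Checks that failed or disagreed:**
- The scene camera's depth gave a rail direction about 5° off the top camera's, because its points include parts of the gripper.
- The last close-up could not be viewed because the picture limit was reached.
- I did not measure the bystanders again at the end. They looked unmoved where they appeared in the pictures, and I saw no unexpected contact force.

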